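# Close up the bone drawer and cover the specimen well

## Task

Close up the small wooden specimen cabinet with the fingertips, picking nothing up: slide the framed cover all the way to the robot's right so that it closes the well of bone fragments, and gently push the drawer that holds the bone fully home. Leave the other drawer, the one with the little blue box, standing open as it is, and do not disturb the jar, the brush or the blue box.

Things in the scene. Friction and masses are not known exactly. Their poses are not given: they have to be found in the camera images.
- cabinet: fixed low wooden cabinet, 180 (its x) by 300 (its y) by 115 mm high, on the table; origin at the centre of its underside. Its front faces its own -x, towards the robot; its +y is its left as the robot sees it. Its position and yaw vary. Its flat deck on top is at z = 115 mm; the deck's right half (-y) has a 22 mm deep well with bone fragments. A thin guide strip, 6 mm high, runs along the front and back edges of the deck, look only
- left_drawer (a joint): opening of the left drawer (+y side), m: 0 = fully home, grows as the drawer comes out along the cabinet's -x; starts 0.065 to 0.095; a steady slide friction of about 1.5 N, no spring; it has a hard stop at 0
- right_drawer (a joint): the same for the right drawer (-y side)
- left_front (a point): point on the outer face of the left drawer's front, middle of its width, 90 mm above the table. The front is a plain pale wood panel, 141 mm wide, 14 mm thick, from 22 to 108 mm above the table, without handle; pushed home it stands 14 mm proud of the cabinet's front. Moves with the drawer. The drawer behind is an open box with a dark green lining: floor top 35 mm and side walls' top 75 mm above the table
- right_front (a point): the same point on the right drawer's front
- cover (a joint): opening of the sliding cover, m: 0 = shut over the well, grows as it slides along the cabinet's +y (left); starts 0.06 to 0.11; a steady slide friction of about 1.5 N, no spring; it has a hard stop at 0
- cover_edge (a point): middle of the cover's left (+y) side face, 9 mm above the deck (about 125 mm above the table). The cover is a dark wooden frame with a greyish clear pane, 150 (along x) by 140 mm, 18 mm thick, lying on the deck without handle; its left side face is 150 mm long along the cabinet's x, upright, and is what one pushes to the right. Moves with the cover
- bone: loose pale bone with two thick ends, 59 mm long (its y), 26 wide, 20 high, 50 g, lying in one of the two drawers, in the part that sticks out; origin at the centre of its underside
- vial_box: loose little blue box with a blue lid, 36 by 46 by 24 mm, lying in the other drawer; origin at the centre of its underside
- jar: loose amber jar with a black cap, 56 mm across, 85 mm high, standing on the table to the left of the cabinet; origin at the centre of its underside
- brush: loose brush, 170 mm long, lying on the table to the right of the cabinet, roughly along the cabinet's x; origin near its middle
Things that resemble listed ones, but are neither listed nor needed, are in the scene too. Leave any red or yellow look-alike of the bone alone.

How it is judged (in metres and radians):
At the end, for the whole second after the job is handed in: The cover is within 5 mm of fully shut, the drawer with the bone is within 5 mm of fully home with the bone lying in it, and the drawer with the blue box is still open (value of joint cover below 0.005 m and ((y of bone in the frame of cabinet above 0 m and value of joint left_drawer below 0.005 m and value of joint right_drawer above 0.05 m) or (y of bone in the frame of cabinet below 0 m and value of joint right_drawer below 0.005 m and value of joint left_drawer above 0.05 m)) and x of bone in the frame of cabinet between -0.09 and 0.08 m and z of bone in the frame of cabinet below 0.055 m and linear speed of bone below 0.02 m/s); the robot touches nothing.
It fails at once if the drawer with the blue box is moved by more than 10 mm ((y of bone in the frame of cabinet above 0 m and distance of right_front from where it was at the start of the episode above 0.01 m) or (y of bone in the frame of cabinet below 0 m and distance of left_front from where it was at the start of the episode above 0.01 m)).
It fails at once if the bone is lifted (z of bone in the frame of cabinet above 0.055 m).
It fails at once if a drawer is slammed (faster than 0.4 m/s) (velocity of joint any of left_drawer, right_drawer below -0.4 m/s).
It fails at once if the blue box, the jar or the brush is moved by more than 20 mm (distance of any of vial_box, jar, brush from where it was at the start of the episode above 0.02 m).
It fails at once if the jar is tipped (angle between jar's own z axis and vertical above 0.4 rad).
It also fails if it takes over 45 s, if anything falls off the work surface, if the arm or the gripper's body presses on something with over 40 N, if the wrist force passes 120 N, or if a joint passes its speed limit or range.

## Robot

A 6-joint arm with a two-finger parallel gripper is mounted at the origin on the work surface. World frame = base frame: x ahead of the robot, y to its left, z up, the work surface at z = 0. Lengths are in m, angles in degrees, forces in N, time in s.
With the tool pointing down it reaches from about 0.25 to 0.775 m from the base axis. Payload 8.9 kg.
Tool frame: the origin (TCP) lies midway between the tips of the shut fingers; the grasp point (between the pads) lies 19 mm behind it; z points along the fingers, y is the line along which they close (so a half turn about z gives the same grasp; the last joint's range is limited). The gripper opens to 85 mm and grips with 20 to 120 N. Pads are 22 mm wide; open, the fingers measure 114 mm over their backs; the gripper's body (76 mm by 85 mm) begins 54 mm behind the grasp point. The pads swing forward as they close: fully open they stand 13 mm farther back than shut.
Start: joints at [64.612, 16.656, -8.789, 64.555, 0, 82.019], TCP at [0.157, 0.501, 0.193] pointing down, gripper open.
Joint ranges: [-144.48, 144.48], [-52.06, 99.96], [-74.48, 78.29], [-112.23, 115.85], [-86.99, 84.42], [-180, 180]. Speed limits (degrees/s): [127.2, 127.2, 159.86, 180, 180, 180].

## Interface

Orientations are given as [roll, pitch, yaw] about the fixed x, y, z axes, in that order (R = Rz(yaw) Ry(pitch) Rx(roll)).
In Python, from cell import status, viewer, ctrl gives the robot as it stands.
- The arm moves only by the tool send_rows, never from a script. Its argument "plan" is a list of rows, each a list of 4 numbers: the shift along the tool's x, y, z in mm, then the turn about the tool's z in degrees. In form: [[dx, dy, dz, spin], ...]. A call has exactly 8 rows; each row is the pose to reach, as a shift and turn from the pose commanded when the call began, along the tool's axes at that moment; what a row does not reach only later rows make up. A row lasts 1/8 s, in which the tool goes at most 62.5 mm and 10.7 degrees, less where a joint would pass 70% of its speed; a pose out of reach is approached as far as the arm can. A call with a gripper value outside its range is refused whole. "jaw" is the opening, from 0 (shut) to 1 (fully open), set as the call begins (left out, the last holds). The fingers move at their own pace and stop on an object; "squeeze" is the grip in N (left out, the last holds). Time passes only in rows, so rows that repeat a pose let the fingers close, or fill a call up. It gives the time, the measured TCP pose, the force, the opening and the grip force at its end, in the units of the state.
- status.get_state(): the state, without advancing time (a new reading comes with each control period).
- viewer.grab_frame(name): name is "scene" or "top"; returns (picture, depth): 400x640x3 uint8, red, green, blue; 400x640 float32, m along the optical axis (not along the pixel's ray), 0 where there is no reading.
- viewer.get_calibration(name): a dict with "mtx" (3x3 intrinsics, pixels), "k1" (the pictures are not rectified: a ray, as slopes to the right and down, at radius r is drawn at 1 + k1 r^2 times it, then the intrinsics apply), "rvec" (rotation vector, rad) and "tvec" (3), from world to camera coordinates, as OpenCV has them. Camera axes: x right, y down, z forward; pixel columns grow to the right and rows downward; lengths in m; the calibration is good to about 2 mm. A picture is of the moment at which its call begins. get_calibration takes no time and is no camera call.
- ctrl.finish_job(): hands the job in; it is judged then, once.
The state is a dict: "clock": time; "q": joint angles; "qvel": joint speeds; "joint_efforts": joint torques, N m; "eef_pos": TCP position; "tcp_rot": TCP orientation; "wrist_force": force on the tool from outside, world axes, zero at the start; "ft_torque": the same for the moment, N m; "opening": opening from 0.0 (shut) to 1.0 (fully open); "grip_force": force on a finger pad.
Only numpy, scipy, OpenCV 4.12 (cv2) and the standard library are available. Lean on these libraries where they do the work, as an engineer would, in place of code of your own. Each camera call takes 0.05 s, during which the arm holds its last target. There are 200 camera calls.

## Working session

There is one attempt and no reset: what is moved stays moved. The work goes in short steps, Python scripts to look and compute and a tool call to move; the robot and the scene stay as the last step left them, time stands still between calls to the robot, and variables do not carry over. Pictures are saved under pics/ and viewed, at most 10 in all, crops included, and the job is handed in when it is done.

Besides the shell and the picture viewer there is one more tool, called after "Call:" as name(argument=value, ...), one argument or row to a line, values as JSON. send_rows: Moves the arm, as the interface text tells. Its arguments: {"type":"object","properties":{"plan":{"type":"array","items":{"type":"array","items":{"type":"number"}}},"jaw":{"type":"number"},"squeeze":{"type":"number"}},"required":["plan"]}

```bash
mkdir -p pics; cat > h.py <<'E'
import numpy as np, cv2
from cell import status, viewer, ctrl
def grab(n):
    im,d=viewer.grab_frame(n); return im,d,viewer.get_calibration(n)
def points(d,c):
    K=np.array(c["mtx"]);h,w=d.shape
    u,v=np.meshgrid(np.arange(w),np.arange(h))
    x=(u-K[0,2])/K[0,0]; y=(v-K[1,2])/K[1,1]
    a,b=x.copy(),y.copy()
    for _ in range(8):
        s=1+c["k1"]*(a*a+b*b); a,b=x/s,y/s
    P=np.stack([a*d,b*d,d],-1)
    R=cv2.Rodrigues(np.array(c["rvec"],float))[0]
    W=(P-np.array(c["tvec"]).ravel())@R
    W[d<=0]=np.nan
    return W
E
python3 - <<'E'
from h import *
print(status.get_state())
for n in("scene","top"):
    im,d,c=grab(n); print(n,c); cv2.imwrite(f"pics/{n}0.png",im[:,:,::-1]); np.save(n+"0.npy",points(d,c))
E
```

```text
{'clock': 0.0, 'q': array([ 6.46116507e+01,  1.66882217e+01, -8.82956240e+00,  6.45553391e+01,
        1.98172051e-04,  8.20166161e+01]), 'qvel': array([ 0.0326588 ,  0.04494201, -0.00968653, -0.00631232, -0.06927225,
       -0.06404338]), 'joint_efforts': array([ 3.64413914e-03, -5.37144971e+01,  3.31365216e+01,  1.59631862e-02,
        2.68391534e-05, -1.68625519e-05]), 'eef_pos': array([0.15684731, 0.5005246 , 0.19274856]), 'tcp_rot': array([-1.79927613e+02, -1.03520315e-02,  1.62595028e+02]), 'wrist_force': array([-0.97898104,  0.25914262,  0.70113666]), 'ft_torque': array([-0.02297252, -0.02251024,  0.01776492]), 'grip_force': 0.0, 'opening': 1.0029040363740596}
scene {'mtx': array([[367.18148229,   0.        , 315.12007376],
       [  0.        , 367.18148229, 195.3099979 ],
       [  0.        ,   0.        ,   1.        ]]), 'k1': -0.05683117707994572, 'rvec': array([ 1.49811612,  2.00725694, -0.91590515]), 'tvec': array([ 0.14914197, -0.27596735,  1.37113781])}
top {'mtx': array([[472.93175738,   0.        , 323.39238762],
       [  0.        , 472.93175738, 194.19178788],
       [  0.        ,   0.        ,   1.        ]]), 'k1': 0.00747353132830314, 'rvec': array([ 2.15124594, -2.18152437,  0.08488755]), 'tvec': array([0.02889522, 0.54579231, 1.03449784])}
```

View pics/top0.png

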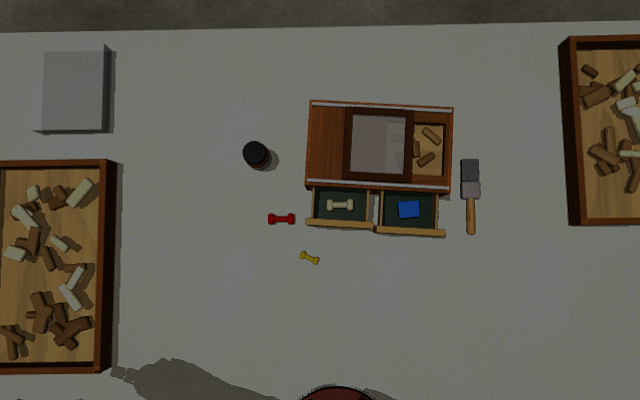

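View pics/scene0.png

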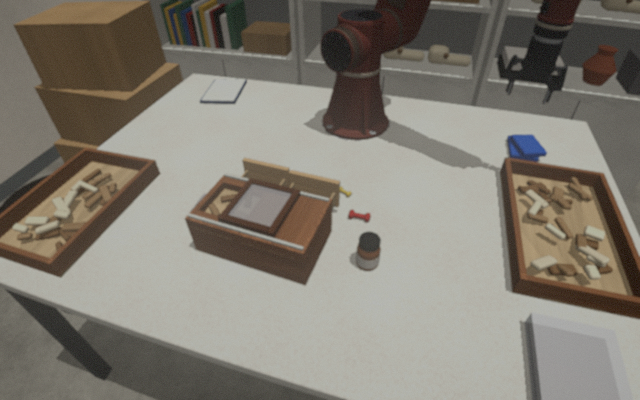

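The top view shows the cabinet at about (306–453, 100–190), with the bone in the left drawer (340,205) and the blue box in the right drawer (409,210). The cover's left edge is at column 347, the jar at (257,155) and the red look-alike at (281,218). Next I'll measure the cabinet yaw, the drawer front and the cover edge.

```bash
python3 - <<'E'
from h import *
W=np.load("top0.npy"); im=cv2.imread("pics/top0.png")
def rect(m,name,box):
    r0,r1,c0,c1=box; s=W[r0:r1,c0:c1][m[r0:r1,c0:c1]]
    (cx,cy),(w,h),a=cv2.minAreaRect((s[:,:2]*1000).astype(np.float32))
    b=cv2.boxPoints(((cx,cy),(w,h),a)); print(name,len(s),'z',np.nanmedian(s[:,2]).round(4),'c',round(cx,1),round(cy,1),'wh',round(w,1),round(h,1),'a',round(a,2)); print(b.round(0).tolist())
z=W[...,2]
def near(a,t=.004): return np.abs(z-a)<t
def big(m):
    n,l,s,_=cv2.connectedComponentsWithStats(m.astype(np.uint8)); return l==1+np.argmax(s[1:,4])
reg=np.zeros(z.shape,bool); reg[90:250,295:465]=1
rect(big(reg&(z>.110)&(z<.128)),'deck',(90,195,295,465))
rect(big(reg&near(.133)),'cover',(90,195,295,465))
fr=reg&near(.108,.005); fr[:200]=0; fr[:205,:372]=0
L=fr.copy(); L[:,377:]=0; rect(big(L),'Lfront',(200,250,295,465))
R=fr.copy(); R[:,:377]=0; rect(big(R),'Rfront',(200,250,295,465))
jr=np.zeros_like(reg); jr[130:185,235:280]=1; rect(big(jr&near(.085,.006)),'jartop',(130,185,235,280))
print('pts',[W[v,u].round(3).tolist() for v,u in((110,330),(150,320),(150,380),(225,340),(232,410),(155,257),(205,340),(218,281),(130,347),(170,347))])
E
```

```text
deck 5795 z 0.1153 c 636.9 -96.3 wh 300.1 181.0 a 85.78
[[536.0, -239.0], [716.0, -253.0], [738.0, 47.0], [558.0, 60.0]]
cover 3767 z 0.1316 c 637.1 -91.9 wh 139.9 150.4 a 85.86
[[557.0, -156.0], [707.0, -167.0], [717.0, -28.0], [567.0, -17.0]]
Lfront 467 z 0.1079 c 478.4 -11.1 wh 140.5 14.1 a 85.87
[[466.0, -81.0], [480.0, -82.0], [490.0, 58.0], [476.0, 59.0]]
Rfront 463 z 0.108 c 460.7 -157.2 wh 137.9 14.0 a 85.8
[[449.0, -225.0], [463.0, -226.0], [473.0, -89.0], [459.0, -88.0]]
jartop 419 z 0.085 c 633.1 168.0 wh 47.8 48.5 a 84.29
[[607.0, 147.0], [655.0, 142.0], [660.0, 189.0], [611.0, 194.0]]
pts [[0.714, 0.004, 0.114], [0.63, 0.026, 0.115], [0.625, -0.097, 0.129], [0.474, -0.013, 0.111], [0.458, -0.156, 0.109], [0.627, 0.161, 0.086], [0.519, -0.015, 0.055], [0.495, 0.118, 0.015], [0.667, -0.03, 0.13], [0.584, -0.029, 0.136]]
```

Call:
send_rows(
  plan=[
    [0,0,-20,0],
    [-20,-10,-40,0],
    [-70,-37,-40,-3],
    [-125,-66,-40,-6],
    [-180,-95,-40,-9],
    [-235,-124,-40,-12],
    [-285,-150,-40,-13.2],
    [-306,-162,-40,-13.2],
  ],
  jaw=0,
  squeeze=20,
)

```text
clock: 1.1
eef_pos: [0.4022, 0.2526, 0.233]
tcp_rot: [-180.0, -0.0, 175.7]
wrist_force: [0.1, 0.9, -0.2]
opening: -0.006
grip_force: 0.0
```

Call:
send_rows(
  plan=[
    [-20,-17,0,0],
    [-70,-60,0,0],
    [-120,-104,0,0],
    [-170,-147,0,0],
    [-220,-190,0,0],
    [-250,-216,0,0],
    [-261,-226,20,0],
    [-261,-226,50,0],
  ],
)

```text
clock: 2.1
eef_pos: [0.6448, 0.0095, 0.1819]
tcp_rot: [180.0, -0.0, 175.7]
wrist_force: [0.3, -0.1, -0.3]
opening: 0.003
grip_force: 0.0
```

```bash
cat > c.py <<'E'
from h import *
s=status.get_state(); p=np.array(s["eef_pos"])
a=np.array([.9973,-.0735]); b=np.array([.0735,.9973]); d=p[:2]-[.637,-.0963]
print("cab tcp mm",(1000*d@a).round(1),(1000*d@b).round(1),(1000*p[2]).round(1),"yaw",s["tcp_rot"][2].round(2),"F",s["wrist_force"].round(1),s["clock"])
E
python3 c.py
```

```text
cab tcp mm -0.0 106.1 181.9 yaw 175.71 F [ 0.3 -0.1 -0.3] 2.1
```

Call:
send_rows(
  plan=[
    [0,0,20,0],
    [0,0,40,0],
    [0,0,55,0],
    [0,0,61,0],
    [0,0,61,0],
    [0,-5,61,0],
    [0,-10,61,0],
    [0,-15,61,0],
  ],
)

```text
clock: 3.1
eef_pos: [0.6434, -0.0052, 0.1227]
tcp_rot: [-180.0, 0.0, 175.8]
wrist_force: [0.6, -0.5, 1.2]
opening: -0.002
grip_force: 0.0
```

```bash
python3 c.py
```

```text
cab tcp mm -0.3 91.3 122.7 yaw 175.78 F [ 0.6 -0.5  1.2] 3.1
```

Call:
send_rows(
  plan=[
    [0,-8,0,0],
    [0,-17,0,0],
    [0,-26,0,0],
    [0,-35,0,0],
    [0,-44,0,0],
    [0,-53,0,0],
    [0,-61,0,0],
    [0,-67,0,0],
  ],
)

```text
clock: 4.1
eef_pos: [0.6383, -0.072, 0.1223]
tcp_rot: [180.0, 0.0, 175.8]
wrist_force: [-0.2, 0.5, -0.1]
opening: -0.002
grip_force: 0.0
```

```bash
python3 c.py; python3 - <<'E'
from h import *
im,d,c=grab("scene"); cv2.imwrite("pics/s1.png",cv2.resize(im[120:300,160:420,::-1],None,fx=3,fy=3))
E
```

```text
cab tcp mm -0.5 24.3 122.3 yaw 175.78 F [-0.2  0.5 -0.1] 4.1
```

View pics/s1.png

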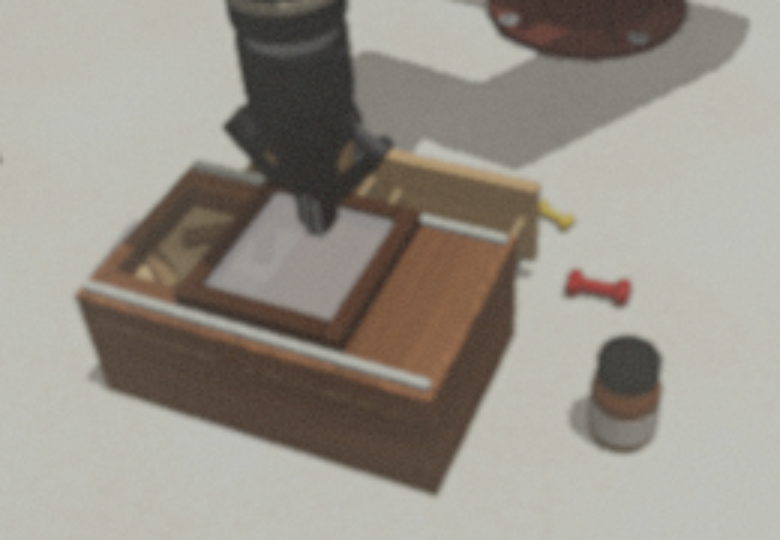

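The picture shows the cover still where it was (left edge at crop 330–420, 215–335). The fingertip appears over the pane at crop (318,225), with no force felt. I'll measure the real tip height and the pane in depth.

```bash
python3 - <<'E'
from h import *
W0=np.load("scene0.npy")
a=np.array([.9973,-.0735]); b=np.array([.0735,.9973])
def cab(p):
    d=p[...,:2]-[.637,-.0963]; return np.stack([d@a,d@b,p[...,2]],-1)*1000
for n in("scene","top"):
    im,d,c=grab(n); C=cab(points(d,c))
    if n=="scene":
        for v in range(180,206,3): print(v,[C[v,u].round(0).astype(int).tolist() if np.isfinite(C[v,u,0]) else None for u in (260,264,268,272)], C[v,266].round(0), cab(W0)[v,266].round(0))
    else:
        cv2.imwrite("pics/t1.png",cv2.resize(im[60:260,230:490,::-1],None,fx=3,fy=3))
E
```

```text
180 [[10, 21, 214], None, [7, 39, 217], [3, 47, 216]] [ 15.  39. 223.] [-166.  -74.   51.]
183 [[11, 21, 207], [12, 31, 210], [7, 38, 208], [12, 51, 216]] [ 10.  34. 209.] [-69. -15. 133.]
186 [[11, 19, 197], [11, 29, 200], [6, 36, 198], [11, 49, 206]] [ 11.  34. 201.] [-60. -11. 132.]
189 [[8, 16, 185], [11, 28, 191], [4, 34, 187], [-6, 38, 180]] [  6.  30. 188.] [-54.  -8. 128.]
192 [[6, 13, 174], [11, 27, 183], [5, 33, 179], [-6, 37, 171]] [  8.  30. 181.] [-44.  -3. 128.]
195 [[-29, -11, 128], [10, 25, 172], [7, 34, 172], [-40, 15, 127]] [  9.  30. 173.] [-33.   3. 129.]
198 [[-18, -6, 129], [10, 24, 163], [4, 31, 159], [-29, 21, 129]] [ 11.  30. 165.] [-24.   8. 129.]
201 [[-10, -2, 128], [-13, 8, 128], [-15, 18, 130], [-19, 26, 129]] [-15.  12. 128.] [-15.  12. 128.]
204 [[-1, 3, 128], [-3, 13, 129], [-6, 22, 130], [-11, 30, 128]] [ -5.  17. 129.] [ -5.  17. 129.]
```

View pics/t1.png

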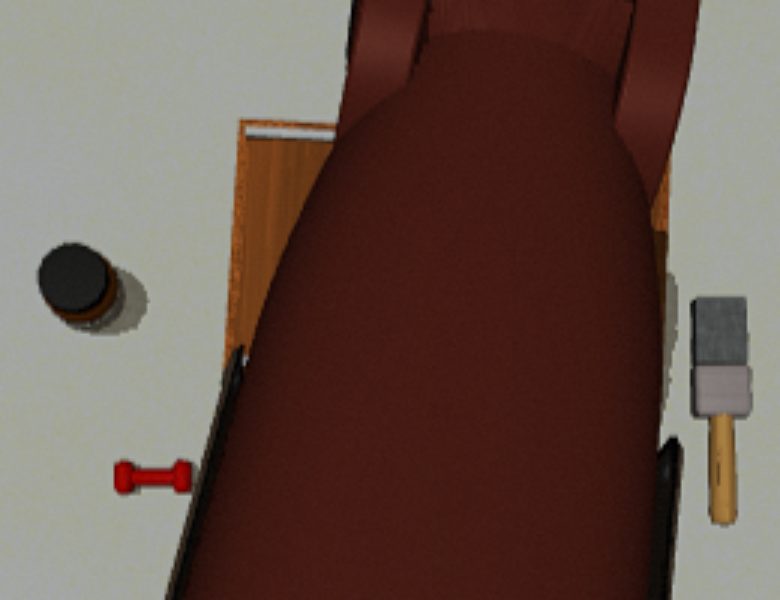

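The cover has not moved. In depth the fingertips end near z ≈ 157 mm although the TCP reads 122 mm, so the real tip is about 35 mm above the reading. The x and y readings agree. I'll go back left of the cover, lower part of the way and check the tip height again.

Call:
send_rows(
  plan=[
    [0,12,0,0],
    [0,27,0,0],
    [0,42,0,0],
    [0,57,0,0],
    [0,72,0,0],
    [0,83,0,0],
    [0,83,10,0],
    [0,83,18,0],
  ],
)

```text
clock: 5.25
eef_pos: [0.644, 0.011, 0.1033]
tcp_rot: [-180.0, -0.0, 175.8]
wrist_force: [0.9, 0.9, -0.5]
opening: -0.0
grip_force: 0.0
```

```bash
python3 c.py; cat > tip.py <<'E'
from h import *
from c import a,b,d as dd
W0=np.load("scene0.npy"); im,d,c=grab("scene"); W=points(d,c)
p=np.array(status.get_state()["eef_pos"])
e=W[...,:2]-p[:2]
m=(np.hypot(e@a,e@b)<.03)&(np.abs(W[...,2]-W0[...,2])>.008)&(W[...,2]>.118)
v,u=np.nonzero(m); 
for r in sorted(set(v))[-7:]:
    s=W[r,u[v==r]]; q=(s[:,:2]-[.637,-.0963])*1000; print(r,u[v==r].min(),u[v==r].max(),'z',(np.median(s[:,2])*1000).round(1),'y',(q@b).min().round(0),(q@b).max().round(0),'x',np.median(q@a).round(0))
cv2.imwrite("pics/tip.png",cv2.resize(im[120:300,160:420,::-1],None,fx=3,fy=3))
E
python3 tip.py
```

```text
cab tcp mm -0.9 107.5 103.3 yaw 175.78 F [ 0.9  0.9 -0.5] 5.25
cab tcp mm -0.9 107.5 103.3 yaw 175.78 F [ 0.9  0.9 -0.5] 5.25
207 294 307 z 160.9 y 95.0 122.0 x 7.0
208 294 306 z 159.1 y 94.0 121.0 x 7.0
209 296 306 z 155.6 y 102.0 121.0 x 8.0
210 297 305 z 153.6 y 103.0 121.0 x 9.0
211 297 305 z 150.9 y 104.0 122.0 x 8.0
212 297 304 z 146.8 y 104.0 118.0 x 9.0
213 299 302 z 145.5 y 108.0 115.0 x 10.0
```

Call:
send_rows(
  plan=[
    [0,0,4,0],
    [0,0,8,0],
    [0,0,12,0],
    [0,0,14,0],
    [0,0,14,0],
    [0,0,14,0],
    [0,0,14,0],
    [0,0,14,0],
  ],
)

```text
clock: 6.3
eef_pos: [0.6444, 0.0113, 0.0904]
tcp_rot: [-180.0, 0.0, 175.8]
wrist_force: [0.3, 0.2, -0.1]
opening: 0.004
grip_force: 0.0
```

```bash
python3 tip.py
```

```text
cab tcp mm -0.5 107.9 90.4 yaw 175.79 F [ 0.3  0.2 -0.1] 6.3
212 295 307 z 147.3 y 96.0 122.0 x 7.0
213 295 306 z 143.6 y 97.0 122.0 x 8.0
214 296 306 z 141.6 y 98.0 122.0 x 8.0
215 297 305 z 138.2 y 103.0 121.0 x 10.0
216 297 305 z 134.4 y 103.0 120.0 x 10.0
217 298 303 z 132.9 y 105.0 115.0 x 10.0
218 302 302 z 130.1 y 114.0 114.0 x 9.0
```

View pics/tip.png

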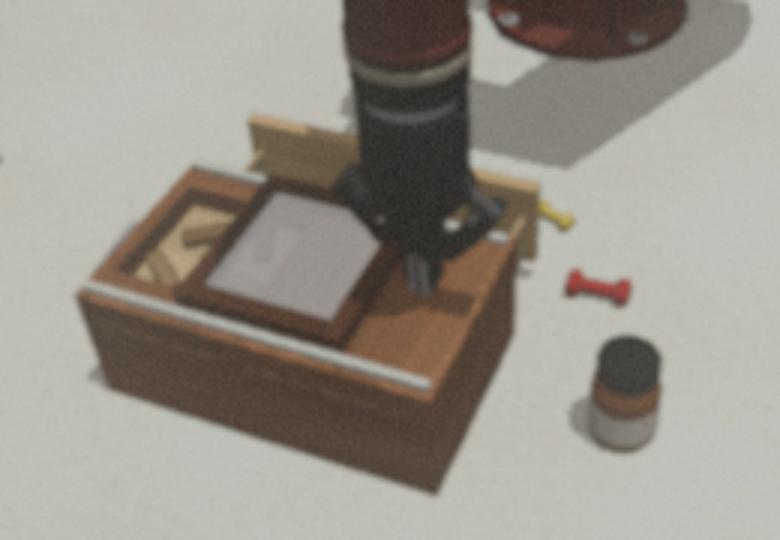

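The tip is over the bare deck, left of the cover, at crop (420,288). It is still about 12 mm above the deck, with the reading at 90, so the offset is about 37–38 mm. I'll lower it 7 mm more and push gently.

Call:
send_rows(
  plan=[
    [0,0,3,0],
    [0,0,7,0],
    [0,-5,7,0],
    [0,-12,7,0],
    [0,-20,7,0],
    [0,-28,7,0],
    [0,-36,7,0],
    [0,-44,7,0],
  ],
)

```text
clock: 7.35
eef_pos: [0.6412, -0.0331, 0.0834]
tcp_rot: [180.0, 0.0, 175.8]
wrist_force: [-0.0, 2.6, 0.2]
opening: -0.002
grip_force: 0.9
```

```bash
cat > cov.py <<'E'
from h import *
from c import a,b
im,d,c=grab("scene"); W=points(d,c)
q=(W[...,:2]-[.637,-.0963])*1000; x=q@a; y=q@b; z=W[...,2]*1000
# cover frame top near back edge strip x_c 62..72
m=(np.abs(x-67)<4)&(z>126)&(z<137)&(np.abs(y)<180)
print("cover y range",np.percentile(y[m],[1,99]).round(1),m.sum())
cv2.imwrite("pics/cov.png",cv2.resize(im[120:300,160:420,::-1],None,fx=3,fy=3))
E
python3 cov.py
```

```text
cab tcp mm -0.5 63.3 83.4 yaw 175.79 F [-0.   2.6  0.2] 7.35
cover y range [-87.9  50.2] 169
```

The cover is moving: its left edge is at about 50 mm, with 2.6 N on the wrist. I'll continue.

Call:
send_rows(
  plan=[
    [0,-7,0,0],
    [0,-14,0,0],
    [0,-21,0,0],
    [0,-28,0,0],
    [0,-34,0,0],
    [0,-39,0,0],
    [0,-43,0,0],
    [0,-45,0,0],
  ],
)

```text
clock: 8.4
eef_pos: [0.6379, -0.0777, 0.0833]
tcp_rot: [-180.0, 0.0, 175.8]
wrist_force: [0.0, 1.4, 0.8]
opening: 0.001
grip_force: 0.8
```

```bash
python3 cov.py
```

```text
cab tcp mm -0.5 18.6 83.3 yaw 175.79 F [0.  1.4 0.8] 8.4
cover y range [-134.2    5.6] 153
```

Call:
send_rows(
  plan=[
    [0,-1,0,0],
    [0,-2,0,0],
    [0,-3,0,0],
    [0,-4,0,0],
    [0,-5,0,0],
    [0,-6,0,0],
    [0,-7,0,0],
    [0,-7,0,0],
  ],
)

```text
clock: 9.45
eef_pos: [0.6373, -0.0846, 0.0833]
tcp_rot: [-180.0, -0.0, 175.8]
wrist_force: [0.6, 1.8, 0.4]
opening: -0.003
grip_force: 0.4
```

```bash
python3 cov.py
```

```text
cab tcp mm -0.6 11.7 83.3 yaw 175.79 F [0.6 1.8 0.4] 9.45
cover y range [-138.6   -1.2] 159
```

Call:
send_rows(
  plan=[
    [0,-1,0,0],
    [0,-1.5,0,0],
    [0,-2,0,0],
    [0,-2.5,0,0],
    [0,-3,0,0],
    [0,-3.5,0,0],
    [0,-4,0,0],
    [0,-4,0,0],
  ],
)

```text
clock: 10.5
eef_pos: [0.637, -0.0877, 0.0833]
tcp_rot: [179.9, -0.0, 175.8]
wrist_force: [1.6, 5.1, 0.5]
opening: 0.003
grip_force: 2.7
```

```bash
python3 cov.py
```

```text
cab tcp mm -0.6 8.6 83.3 yaw 175.82 F [1.6 5.1 0.5] 10.5
cover y range [-142.    -4.7] 159
```

Call:
send_rows(
  plan=[
    [0,-0.5,0,0],
    [0,-1,0,0],
    [0,-1.5,0,0],
    [0,-2,0,0],
    [0,-2,0,0],
    [0,-2,0,0],
    [0,-2,0,0],
    [0,-2,0,0],
  ],
)

```text
clock: 11.55
eef_pos: [0.637, -0.0878, 0.0833]
tcp_rot: [179.8, 0.0, 175.9]
wrist_force: [2.3, 11.6, 1.9]
opening: -0.002
grip_force: 6.2
```

```bash
python3 cov.py
```

```text
cab tcp mm -0.6 8.5 83.3 yaw 175.9 F [ 2.3 11.6  1.9] 11.55
cover y range [-142.6   -5. ] 153
```

The cover is on its hard stop (11.6 N, no further motion). I'll back off, lift, and go to the front of the left drawer, whose face is at cabinet x ≈ −171, y ≈ 73.

Call:
send_rows(
  plan=[
    [0,4,0,0],
    [0,12,0,0],
    [0,12,-40,0],
    [0,12,-70,0],
    [50,28,-70,0],
    [100,43,-70,0],
    [150,58,-70,0],
    [200,69,-70,0],
  ],
)

```text
clock: 12.6
eef_pos: [0.4408, -0.0065, 0.1533]
tcp_rot: [-180.0, 0.0, 175.8]
wrist_force: [-0.2, 1.0, 0.2]
opening: 0.003
grip_force: 0.0
```

```bash
python3 cov.py
```

```text
cab tcp mm -202.2 75.1 153.3 yaw 175.79 F [-0.2  1.   0.2] 12.6
cover y range [-142.7   -4.2] 160
```

Call:
send_rows(
  plan=[
    [8,0,10,0],
    [15,0,25,0],
    [15,0,40,0],
    [15,0,50,0],
    [15,0,50,0],
    [15,0,50,0],
    [15,0,50,0],
    [15,0,50,0],
  ],
)

```text
clock: 13.65
eef_pos: [0.4278, -0.0059, 0.1036]
tcp_rot: [-180.0, 0.0, 175.8]
wrist_force: [-0.0, 0.1, -0.3]
opening: -0.001
grip_force: 0.0
```

```bash
python3 tip.py; python3 cov.py
```

```text
cab tcp mm -215.3 74.8 103.6 yaw 175.79 F [-0.   0.1 -0.3] 13.65
150 316 326 z 163.7 y 64.0 89.0 x -208.0
151 316 326 z 159.9 y 64.0 89.0 x -206.0
152 316 326 z 157.0 y 63.0 89.0 x -208.0
153 316 325 z 153.5 y 63.0 88.0 x -207.0
154 318 325 z 150.7 y 71.0 87.0 x -206.0
155 318 324 z 147.7 y 72.0 86.0 x -205.0
156 318 323 z 144.8 y 71.0 82.0 x -204.0
cab tcp mm -215.3 74.8 103.6 yaw 175.8 F [-0.8  0.3  0.7] 13.7
cover y range [-141.7   -4.2] 160
```

View pics/tip.png

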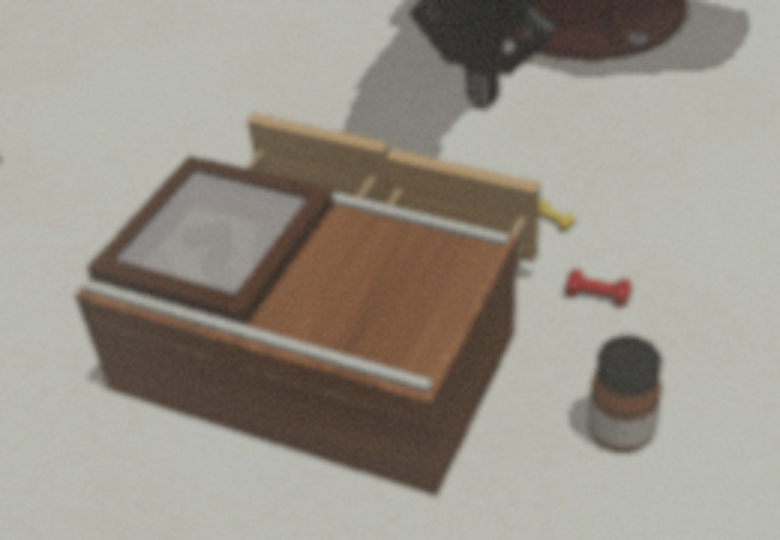

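The picture shows the cover shut over the well (left edge at crop 250–330). The tip is in the clear in front of the left drawer at crop (482,103), with the same height offset as before. I'll lower it and start the push.

Call:
send_rows(
  plan=[
    [0,0,20,0],
    [0,0,40,0],
    [0,0,55,0],
    [0,0,61,0],
    [-8,0,61,0],
    [-16,0,61,0],
    [-24,0,61,0],
    [-32,0,61,0],
  ],
)

```text
clock: 14.75
eef_pos: [0.4604, -0.0083, 0.0426]
tcp_rot: [-180.0, 0.0, 175.8]
wrist_force: [0.6, 0.6, 0.3]
opening: -0.002
grip_force: 0.0
```

Call:
send_rows(
  plan=[
    [-5,0,0,0],
    [-10,0,0,0],
    [-15,0,0,0],
    [-20,0,0,0],
    [-25,0,0,0],
    [-30,0,0,0],
    [-35,0,0,0],
    [-40,0,0,0],
  ],
)

```text
clock: 15.75
eef_pos: [0.4996, -0.0111, 0.0423]
tcp_rot: [180.0, -0.0, 175.8]
wrist_force: [-1.4, 0.4, -0.9]
opening: 0.0
grip_force: 0.8
```

```bash
python3 c.py; cat > dr.py <<'E'
from h import *
from c import a,b
for n in("scene","top"):
    im,d,c=grab(n); W=points(d,c); q=(W[...,:2]-[.637,-.0963])*1000; x=q@a; y=q@b; z=W[...,2]*1000
    for nm,lo,hi in(("L",10,135),("R",-135,-10)):
        m=(z>104)&(z<111)&(x<-92)&(x>-190)&(y>lo)&(y<hi)
        print(n,nm,m.sum(),np.percentile(x[m],[2,50,98]).round(1) if m.sum()>9 else '')
cv2.imwrite("pics/dr.png",cv2.resize(im[60:260,230:490,::-1],None,fx=3,fy=3))
E
python3 dr.py
```

```text
cab tcp mm -143.3 74.9 42.3 yaw 175.8 F [-1.4  0.4 -0.9] 15.75
cab tcp mm -143.3 74.9 42.3 yaw 175.8 F [-1.4  0.4 -0.9] 15.75
scene L 222 [-140.  -123.9 -116.9]
scene R 164 [-177.1 -168.7 -162.6]
top L 0 
top R 328 [-178.1 -171.4 -164.7]
```

The left drawer is moving with the finger (1.4 N) and the right drawer is unchanged. I'll continue, slowing near the stop.

Call:
send_rows(
  plan=[
    [-4,0,0,0],
    [-8,0,0,0],
    [-12,0,0,0],
    [-16,0,0,0],
    [-19,0,0,0],
    [-22,0,0,0],
    [-24,0,0,0],
    [-25,0,0,0],
  ],
)

```text
clock: 16.85
eef_pos: [0.5244, -0.013, 0.0423]
tcp_rot: [-180.0, 0.0, 175.8]
wrist_force: [-1.7, 0.2, 1.7]
opening: 0.0
grip_force: 0.8
```

Call:
send_rows(
  plan=[
    [-0.5,0,0,0],
    [-1,0,0,0],
    [-1.5,0,0,0],
    [-2,0,0,0],
    [-2.5,0,0,0],
    [-3,0,0,0],
    [-3.5,0,0,0],
    [-4,0,0,0],
  ],
)

```text
clock: 17.85
eef_pos: [0.528, -0.0132, 0.0423]
tcp_rot: [180.0, -0.0, 175.8]
wrist_force: [-4.2, -0.0, 2.6]
opening: -0.002
grip_force: 1.9
```

```bash
python3 dr.py
```

```text
cab tcp mm -114.8 74.8 42.3 yaw 175.79 F [-4.2 -0.   2.6] 17.85
scene L 93 [-118.  -101.   -96.5]
scene R 148 [-177.8 -168.6 -162.1]
top L 0 
top R 345 [-178.2 -171.5 -164.7]
```

The force is rising, so I'll press a little more to confirm the stop.

Call:
send_rows(
  plan=[
    [-0.5,0,0,0],
    [-1,0,0,0],
    [-1.5,0,0,0],
    [-2,0,0,0],
    [-2.5,0,0,0],
    [-3,0,0,0],
    [-3,0,0,0],
    [-3,0,0,0],
  ],
)

```text
clock: 18.95
eef_pos: [0.5277, -0.0132, 0.0419]
tcp_rot: [-180.0, -0.3, 175.8]
wrist_force: [-13.3, 1.2, 11.0]
opening: -0.001
grip_force: 7.3
```

The drawer is on its stop (13 N, no motion). I'll retract, lift and go aside for a last look.

Call:
send_rows(
  plan=[
    [2,0,0,0],
    [10,0,0,0],
    [35,0,0,0],
    [60,0,-20,0],
    [80,0,-60,0],
    [80,40,-100,0],
    [80,90,-130,0],
    [80,140,-140,0],
  ],
)

```text
clock: 19.95
eef_pos: [0.4634, 0.1335, 0.1847]
tcp_rot: [179.9, 0.3, 175.7]
wrist_force: [1.2, 0.1, -1.3]
opening: -0.001
grip_force: 0.0
```

Call:
send_rows(
  plan=[
    [10,30,0,0],
    [20,75,0,0],
    [30,120,0,0],
    [40,165,0,0],
    [50,200,0,0],
    [50,215,0,0],
    [50,215,0,0],
    [50,215,0,0],
  ],
)

```text
clock: 20.95
eef_pos: [0.428, 0.3491, 0.1823]
tcp_rot: [-180.0, 0.0, 175.7]
wrist_force: [1.2, 0.8, -0.4]
opening: -0.003
grip_force: 0.0
```

```bash
python3 dr.py; python3 cov.py
```

```text
cab tcp mm -241.2 428.8 182.3 yaw 175.74 F [ 1.2  0.8 -0.4] 20.95
scene L 72 [-104.3 -100.4  -96.7]
scene R 163 [-178.  -168.7 -162.6]
top L 343 [-104.   -98.3  -92.3]
top R 400 [-178.1 -171.2 -164.7]
cab tcp mm -241.2 428.8 182.4 yaw 175.72 F [0.3 0.  0.2] 21.05
cover y range [-142.    -4.4] 148
```

View pics/dr.png

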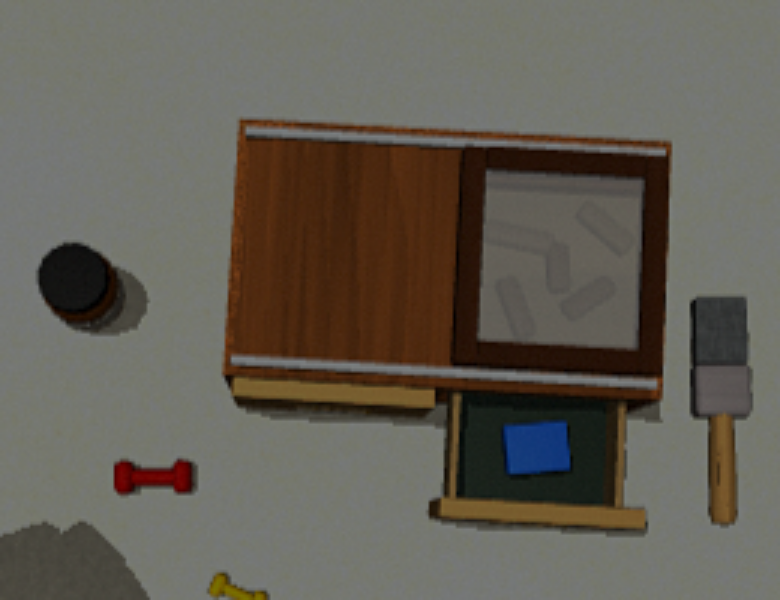

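The left drawer is home (front at x = −104 to −92 mm), the cover is shut, and the right drawer, blue box, jar and brush are where they were. I'm handing in the job.

```bash
python3 -c "
from cell import ctrl; print(ctrl.finish_job())"
```

```text
the job is handed in; nothing more can be done
None
```

I slid the cover shut and pushed the bone's (left) drawer home, each to its stop; the blue-box drawer stayed open, the box, jar and brush look untouched in the last picture, and the job is handed in with no verdict returned.

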